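# Mark a plaque's centre on the swing-arm press

## Task

Mark the middle of the clay disc that lies on the press's round carrier: push the swing arm round by its upright handle until the pin stands over the middle of the disc, press the plunger's knob right down to its stop and let it spring up. Then swing the arm back fully home against its stop so that the disc is clear to be taken off. Do not work the plunger anywhere but over the middle, and leave the disc in its pegs and everything else where it is.

Things in the scene. Friction and masses are not known exactly. Their poses are not given: they have to be found in the camera images.
- pivot (a point): point on the vertical pivot axis of the marking press, at table height: a steel column 28 mm thick on a round grey foot 124 mm across. The column and the arm's hub on it reach up to z = 0.113. The press is fixed to the table; the swing arm turns about this axis.
- swing_arm_link (a joint): angle (rad) of the swing arm about the pivot axis. 0 = home, against its stop post on the press foot; it grows anticlockwise seen from above, up to 2.1. The hinge is stiff with friction (about 0.3 N m: some 1.2 N at the handle) and stays where it is left. The arm is a level aluminium bar, 22 mm wide, underside at z = 0.075, top at 0.095, reaching 270 mm from the pivot.
- handle_top (a point): top of the upright round wooden handle at the end of the arm, 260 mm from the pivot axis: 18 mm thick, from the bar (z = 0.095) up to z = 0.165; this point is the centre of its top.
- plunger_link (a joint): travel (m) of the spring plunger in the arm's head: 0 = up, 0.018 = pressed down to its stop. The spring needs about 3 N to start and 9 N at the stop, and lifts the plunger again when released.
- knob_top (a point): centre of the flat top of the plunger's wooden knob (34 mm across), on the plunger axis, 200 mm from the pivot axis and 60 mm inward of the handle; z = 0.141 when up. The head round the plunger is a grey cylinder 38 mm across, z = 0.063 to 0.111.
- pin_tip (a point): tip of the marking pin under the plunger, on the plunger axis (straight below knob_top), z = 0.037 when up, 0.019 when pressed to the stop, where it just enters the disc's face.
- disc: the scalloped grey clay disc to be marked, about 127 mm across and 10 mm thick, lying loose on the round plywood carrier beside the press's column; origin at the centre of its underside, z up. Its centre lies about 200 mm from the pivot axis, so the pin can be brought over it. (The other clay discs, on boards, are not concerned.)
- nest (a point): centre of the round carrier's top (z = 0.012), 160 mm across, between the three wooden pegs (8 mm thick, tops at z = 0.025) that keep the disc in place. The carrier is fixed to the table; it stands at a different angle round the column each time, 200 mm from the pivot axis.
- square_stamp: bystander: wooden texture stamp, square block 30x30 mm with a round knob, 52 mm tall; origin at the centre of its underside
- small_stamp: bystander: wooden texture stamp, square block 24x24 mm with a round knob, 52 mm tall; origin at the centre of its underside
- potters_rib: bystander: flat kidney-shaped wooden rib, 50x104x10 mm; origin at the centre of its underside
- modelling_tool: bystander: thin wooden modelling tool, 182 mm long, 9 mm thick; origin at the centre of its underside
Mind the look-alikes: they are no part of the job. What is shaped like the disc but orange or turquoise is not meant.

How it is judged:
By the outcome, as a careful person would: the job done as asked, in the order asked, and still so for the second after the job is handed in, with the robot touching nothing.
It also fails if it takes over 72 s, if anything falls off the work surface, if the arm or the gripper's body presses on something with over 40 N, if the wrist force passes 120 N, or if a joint passes its speed limit or range.

## Robot

A 6-joint arm with a two-finger parallel gripper is mounted at the origin on a cart in front of the work surface, level with it; the furniture and walls round the work are solid. World frame = base frame: x ahead of the robot, y to its left, z up, the work surface at z = 0. Lengths are in m, angles in degrees, forces in N, time in s.
With the tool pointing down it reaches from about 0.375 to 0.75 m from the base axis. Payload 9 kg.
Tool frame: the origin (TCP) lies where the fingers leave the gripper's body, on its centre line; the fingertips stand 73 mm ahead of it and the grasp point (between the pads) lies 54 mm ahead of it (robot.tip_reach is the distance from the TCP to the fingertips, in m); z points along the fingers, y is the line along which they close (so a half turn about z gives the same grasp; the last joint's range is limited). The gripper opens to 85 mm and grips with 20 to 120 N. Pads are 22 mm wide; open, the fingers measure 114 mm over their backs; the gripper's body (76 mm by 85 mm) begins 54 mm behind the grasp point. The pads swing forward as they close: fully open they stand 13 mm farther back than shut.
Start: joints at [-83.692, 5.964, 5.575, 89.605, 0, 77.527], TCP at [0.193, -0.568, 0.304] pointing down, gripper open.
Joint ranges: [-171.21, 171.21], [-48.23, 106.86], [-62.78, 66.21], [-105.2, 120.99], [-86.42, 89.51], [-180, 180]. Speed limits (degrees/s): [127.2, 127.2, 147.25, 180, 180, 180].

## Interface

Orientations are given as [roll, pitch, yaw] about the fixed x, y, z axes, in that order (R = Rz(yaw) Ry(pitch) Rx(roll)).
In Python, from plant import robot gives the robot as it stands. Calls block until the motion is done:
- robot.move_pose(position, orientation): joint-space move of the TCP to a pose.
- robot.line_to(position, vel=0.15, rotation=None, guard=None): straight line of the TCP; rotation=None keeps the orientation; vel is the mean speed in m/s. With guard (N) it stops when the force on the tool has changed by that much, and returns True; else False.
- robot.goto_joints(angles): joint-space move.
- robot.set_gripper(opening): finger opening in m; the grip force is fixed at half the most; returns when the fingers have stopped.
- robot.pause(seconds).
- robot.ik(position, orientation): joint angles nearest the present ones, or None.
- robot.observe(): the state.
- robot.grab_frame(name): name is "scene" or "top" or "wrist"; returns the picture (384x512x3 uint8, blue, green, red); there is no depth.
- robot.get_calibration(name): a dict with "vertical_fov" (degrees; the focal length in pixels is half the picture's height over the tangent of half this angle, whatever the lens; pixels are square), "cx", "cy" (the principal point, pixels), "rvec" (rotation vector, rad) and "tvec" (3), from world to camera coordinates, as OpenCV has them. Camera axes: x right, y down, z forward; pixel columns grow to the right and rows downward; lengths in m; the calibration is good to about 2 mm. A picture is of the moment at which its call begins: read the wrist's pose just before it. get_calibration takes no time and is no camera call; for the wrist camera it gives the pose at the moment of the call.
A pose or a line that the arm cannot do raises robot.IKError and nothing moves.
- robot.job_done(): hands the job in; it is judged then, once.
The state is a dict: "time": time; "q": joint angles; "qvel": joint speeds; "joint_torque": joint torques, N m; "tool_pos": TCP position; "tcp_rot": TCP orientation; "ft_force": force on the tool from outside, world axes, zero at the start; "torque": the same for the moment, N m; "gripper_width": finger opening in m; "gripper_force": force on a finger pad.
Only numpy, scipy, OpenCV 4.12 (cv2) and the standard library are available. Lean on these libraries where they do the work, as an engineer would, in place of code of your own. Each camera call takes 0.05 s, during which the arm holds its last target. There are 200 camera calls.

## Working session

There is one attempt and no reset: what is moved stays moved. The work goes in short steps, each a Python script; the robot and the scene stay as the last script left them, time stands still between calls to the robot, and variables do not carry over. Pictures are saved under pics/ and viewed, at most 10 in all, crops included, and the job is handed in when it is done.

```bash
ls; mkdir -p pics; python3 - <<'E'
from plant import robot
import cv2
for n in("scene","top"):
    f=robot.grab_frame(n); cv2.imwrite(f"pics/{n}0.png",f)
    print(n,robot.get_calibration(n))
print(robot.observe(),robot.tip_reach)
a=cv2.imread("pics/top0.png")
cv2.imwrite("pics/top0x.png",cv2.resize(a,(800,600),interpolation=cv2.INTER_CUBIC))
E
```

```text
pics
scene {'vertical_fov': 52.95092432622876, 'cx': 255.13901821343205, 'cy': 190.95575820953212, 'rvec': array([ 1.13794784, -2.07444539,  1.16117656]), 'tvec': array([0.09991031, 0.4032105 , 0.50859841])}
top {'vertical_fov': 56.397906528822915, 'cx': 251.69242661940316, 'cy': 192.44404282722067, 'rvec': array([ 1.99618948, -2.23785044,  0.22579034]), 'tvec': array([-0.16470301,  0.58946445,  0.8653851 ])}
{'time': 0.1, 'q': array([-8.36934889e+01,  5.99560940e+00,  5.53129008e+00,  8.96063024e+01,
       -1.24382710e-03,  7.75269227e+01]), 'qvel': array([ 0.00400871,  0.05604727,  0.13859334, -0.04924399, -0.02851281,
       -0.02125188]), 'joint_torque': array([ 7.12158362e-03, -5.58212292e+01,  5.04715741e+01,  1.31928659e-02,
       -2.07353251e-04,  1.00022987e-05]), 'tool_pos': array([ 0.19313791, -0.56782604,  0.30319367]), 'tcp_rot': array([-1.79930776e+02, -1.40384673e-02,  1.87795807e+01]), 'ft_force': array([ 0.29133468,  0.00697828, -0.2072173 ]), 'torque': array([ 0.01756317, -0.00515611,  0.00317991]), 'gripper_force': 0.0, 'gripper_width': 0.08525765006625416} 0.0726
```

View pics/top0x.png

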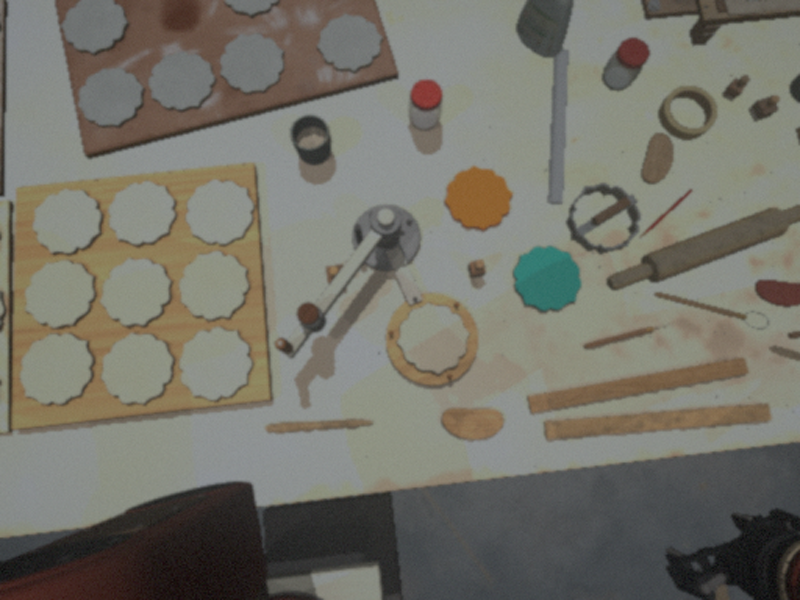

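View pics/scene0.png

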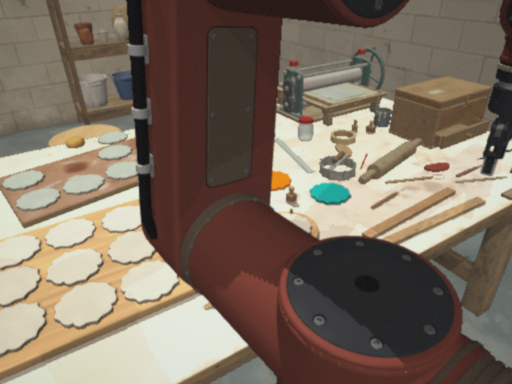

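Top view (800x600): hub (385,218), arm running to the knob (310,315) and the handle (284,345). The carrier with the grey disc is at (433,337). The orange disc (478,198), the turquoise disc (547,278) and the discs on the boards aren't in a pegged carrier, so they are look-alikes. The two stamps are at (477,268) and (333,272).

```bash
cat > h.py <<'E'
from plant import robot
import cv2, numpy as np
def K(c): 
    f=192/np.tan(np.radians(c["vertical_fov"]/2)); return np.array([[f,0,c["cx"]],[0,f,c["cy"]],[0,0,1]])
def ray(c,uv):
    R=cv2.Rodrigues(np.array(c["rvec"]))[0]; C=-R.T@np.array(c["tvec"])
    d=R.T@np.linalg.solve(K(c),[uv[0],uv[1],1]); return C,d/np.linalg.norm(d)
def atz(c,uv,z):
    C,d=ray(c,uv); return C+d*(z-C[2])/d[2]
def tri(cs,uvs):
    A=np.zeros((3,3));b=np.zeros(3)
    for c,u in zip(cs,uvs):
        C,d=ray(c,u);P=np.eye(3)-np.outer(d,d);A+=P;b+=P@C
    return np.linalg.solve(A,b)
def proj(c,p): return cv2.projectPoints(np.array([p],float),np.array(c["rvec"]),np.array(c["tvec"]),K(c),None)[0].ravel()
E
python3 - <<'E'
from h import *
c=robot.get_calibration("top")
for n,u,z in[("hub",(385,215),.113),("handle",(282,345),.165),("knob",(309,311),.141),("disc",(433,338),.022),("carrier",(432,339),.012),("rib",(473,423),.01),("tool",(320,426),.005),("st1",(477,266),.05),("st2",(333,271),.03)]:
    print(n,atz(c,np.array(u)/1.5625,z).round(3))
for p in ([.42,-.0,.36],[.42,.1,.36],[.45,-.05,.4]): print(robot.ik(p,[180,0,0]),robot.ik(p,[180,0,90]))
w=robot.get_calibration("wrist");print(w); R=cv2.Rodrigues(w["rvec"])[0];print(-R.T@w["tvec"],R[2])
E
```

```text
hub [ 0.697 -0.232  0.113]
handle [ 0.499 -0.062  0.165]
knob [ 0.549 -0.102  0.141]
disc [ 0.503 -0.291  0.022]
carrier [ 0.502 -0.29   0.012]
rib [ 0.355 -0.34   0.01 ]
tool [ 0.379 -0.086  0.005]
st1 [ 0.612 -0.378  0.05 ]
st2 [ 0.637 -0.134  0.03 ]
[-17.97315922 -24.23841836 -15.80802377  98.43039459   0.
 162.02684078] [-17.97315922 -24.23841836 -15.80802377  98.43039459   0.
  72.02684078]
[ -4.07592912 -22.16266039 -14.2441931   97.91846728   0.
 175.92407088] [ -4.07592912 -22.16266039 -14.2441931   97.91846728   0.
  85.92407088]
[-22.97308659 -16.84474993  -5.76310186 101.08164807   0.
 157.02691341] [-22.97308659 -16.84474993  -5.76310186 101.08164807   0.
  67.02691341]
{'vertical_fov': 68.44557359713188, 'cx': 253.7552275031114, 'cy': 191.00343520761905, 'rvec': array([-2.35091175,  1.68217736,  0.25247265]), 'tvec': array([-0.59890614, -0.03838559,  0.37840728])}
[ 0.26313424 -0.54355234  0.37237791] [-0.27666214 -0.09300847 -0.95645569]
```

```bash
python3 - <<'E'
from h import *
import pickle
S=[]
robot.set_gripper(0.0)
for i,p in enumerate([[.48,-.30,.42],[.48,-.14,.42]]):
    robot.move_pose(p,[180,0,0]); robot.pause(.3)
    c=robot.get_calibration("wrist"); f=robot.grab_frame("wrist"); S.append(c)
    cv2.imwrite(f"pics/w{i}.png",f); cv2.imwrite(f"pics/w{i}x.png",cv2.resize(f,(800,600),interpolation=cv2.INTER_CUBIC))
pickle.dump(S,open("S.pkl","wb")); print(robot.observe()["time"])
E
```

```text
3.7667
```

View pics/w0x.png

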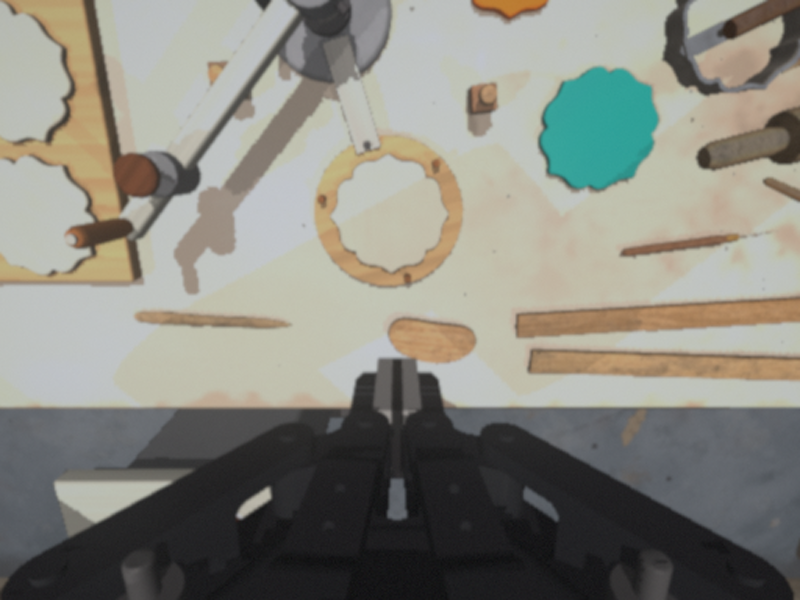

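View pics/w1x.png

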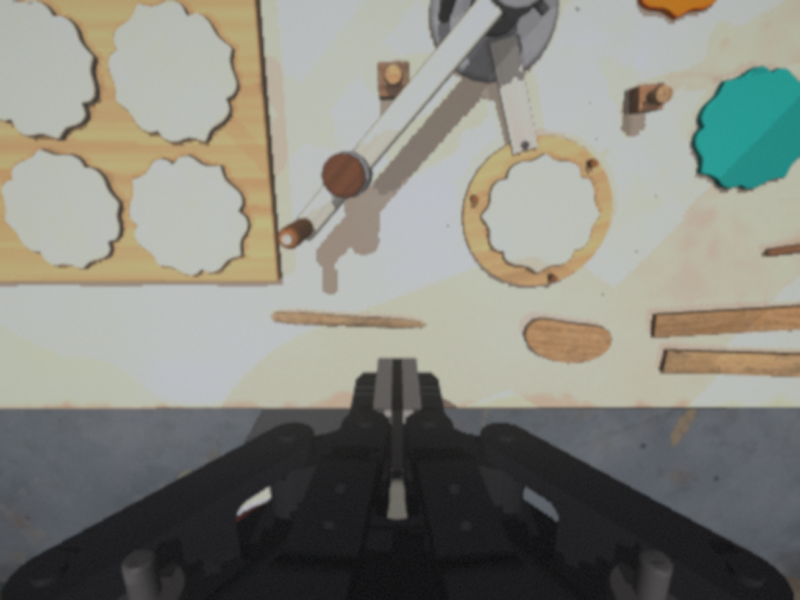

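w0: handle top at (75,239), knob at (136,174), disc at (390,213), pegs at (322,201), (436,167) and (407,279). w1: handle top at (290,238), knob at (344,174), disc at (541,213), pegs at (474,201), (591,164) and (551,279). The disc inside the three pegs on the round carrier is the one meant.

```bash
python3 - <<'E'
from h import *
import pickle
S=pickle.load(open("S.pkl","rb"))
s=1.5625
def T(a,b): return tri(S,[np.array(a)/s,np.array(b)/s]).round(4)
h=T((75,239),(290,238));k=T((136,174),(344,174));d=T((390,213),(541,213))
pg=np.array([T((322,201),(474,201)),T((436,167),(591,164)),T((407,279),(551,279))])
print("handle",h,"knob",k,"disc",d,"\npegs",pg)
for P in [pg[:,:2]]:
    A=np.c_[2*P,np.ones(3)]; x=np.linalg.solve(A,(P**2).sum(1)); print("peg circle",x[:2],np.sqrt(x[2]+x[:2]@x[:2]))
for i,(u,kk) in enumerate(zip([(390,213),(541,213)],[(136,174),(344,174)])):
    f=cv2.imread(f"pics/w{i}.png"); m=np.zeros((386,514),np.uint8)
    g=cv2.GaussianBlur(f,(3,3),0); sd=tuple(int(v/s) for v in u)
    cv2.floodFill(g,m,sd,(0,0,0),(14,)*3,(14,)*3,cv2.FLOODFILL_MASK_ONLY|cv2.FLOODFILL_FIXED_RANGE|(255<<8))
    m=m[1:-1,1:-1]; C=max(cv2.findContours(m,cv2.RETR_EXTERNAL,cv2.CHAIN_APPROX_NONE)[0],key=cv2.contourArea)
    W=np.array([atz(S[i],p[0],.022)[:2] for p in C]).astype(np.float32)
    M=cv2.moments(W.reshape(-1,1,2)); print("disc",i,cv2.contourArea(C),M["m10"]/M["m00"],M["m01"]/M["m00"],cv2.minEnclosingCircle(W))
    # pegs tops at known height
    for a in [[(322,201),(436,167),(407,279)],[(474,201),(591,164),(551,279)]][i]: print(atz(S[i],np.array(a)/s,.025).round(4))
    print("knob@",atz(S[i],np.array(kk)/s,.141).round(4))
E
```

```text
handle [ 0.5007 -0.0614  0.163 ] knob [ 0.5462 -0.1002  0.1375] disc [ 0.5038 -0.2931  0.0165] 
pegs [[ 0.5162 -0.2217  0.0161]
 [ 0.5518 -0.3407  0.0139]
 [ 0.4313 -0.3116  0.0149]]
peg circle [ 0.49994482 -0.29138794] 0.0715586414435145
disc 0 3656.0 0.503619964558315 -0.2917732045026914 ((0.5025208592414856, -0.2912899851799011), 0.05984671041369438)
[ 0.5168 -0.2232  0.025 ]
[ 0.5504 -0.3398  0.025 ]
[ 0.4339 -0.3114  0.025 ]
knob@ [ 0.5461 -0.1022  0.141 ]
disc 1 3511.5 0.5044570683139113 -0.2912780333923717 ((0.5033061504364014, -0.2910529375076294), 0.05890297517180443)
[ 0.517  -0.2202  0.025 ]
[ 0.5533 -0.336   0.025 ]
[ 0.434 -0.308  0.025]
knob@ [ 0.5464 -0.1006  0.141 ]
```

```bash
cat >> h.py <<'E'
PV=np.array([.697,-.232]); TH0=139.2
TH1=np.degrees(np.arctan2(-.2912+.232,.503-.697))%360
def at(th,z,r=.26): t=np.radians(th); return [PV[0]+r*np.cos(t),PV[1]+r*np.sin(t),z]
def rot(th): return [180,0,th-360 if th>180 else th]
def swing(a,b,z=.185,n=6,vel=.09,guard=None):
    for t in np.linspace(a,b,n+1)[1:]:
        if robot.line_to(at(t,z),vel=vel,rotation=rot(t),guard=guard): return True
    return False
E
python3 - <<'E'
from h import *
print(TH1)
robot.set_gripper(.038)
robot.move_pose(at(TH0,.275),rot(TH0))
print("hit",robot.line_to(at(TH0,.185),vel=.08,guard=6))
print(swing(TH0,TH1,guard=15), robot.observe()["ft_force"])
robot.pause(.3); robot.set_gripper(0.0)
o=robot.observe(); print(o["gripper_width"],o["ft_force"],o["tool_pos"],at(TH1,0))
robot.set_gripper(.038); robot.line_to(at(TH1,.275))
robot.move_pose([.48,-.30,.42],[180,0,0]); robot.pause(.3)
c=robot.get_calibration("wrist"); f=robot.grab_frame("wrist"); import pickle; pickle.dump(c,open("c2.pkl","wb"))
cv2.imwrite("pics/w2.png",f); cv2.imwrite("pics/w2x.png",cv2.resize(f,(800,600),interpolation=cv2.INTER_CUBIC))
print(robot.observe()["time"], proj(c,at(TH1,.141,.2))*1.5625, proj(c,at(TH1,.165))*1.5625)
E
```

```text
196.96981163866405
hit False
False [-0.82211515  0.66539253 -0.48405951]
0.0167813482908311 [-1.39120113  1.30765468  3.16933057] [ 0.44832677 -0.30787831  0.18523238] [np.float64(0.4483207458357577), np.float64(-0.30788562807486153), 0]
16.225 [384.76102087 227.76553821] [407.14793177 306.59307423]
```

View pics/w2x.png

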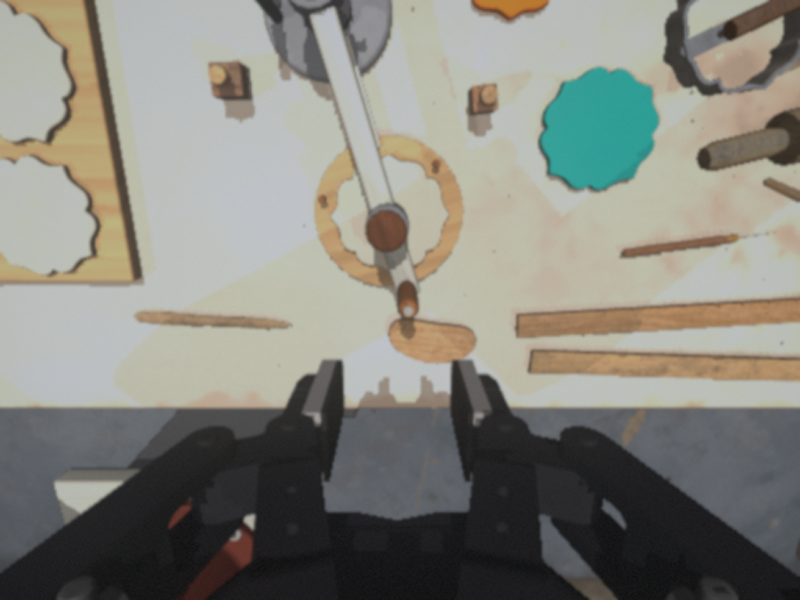

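w2: knob at (386,230), handle top at (408,311), and the disc ring centre is at about (390,213) seen lower down. I'll check this numerically with a second view and the top camera.

```bash
python3 - <<'E'
from h import *
import pickle
S=pickle.load(open("S.pkl","rb")); c2=pickle.load(open("c2.pkl","rb"))
robot.move_pose([.48,-.14,.42],[180,0,0]); robot.pause(.3)
c3=robot.get_calibration("wrist"); f3=robot.grab_frame("wrist"); ct=robot.get_calibration("top"); ft=robot.grab_frame("top")
cv2.imwrite("pics/w3.png",f3);cv2.imwrite("pics/t3.png",ft); pickle.dump((c3,ct),open("c3.pkl","wb"))
def knob(f,c,g,r=30):
    u=proj(c,g).astype(int); H=cv2.cvtColor(f,cv2.COLOR_BGR2HSV)
    m=((H[...,1]>110)&(H[...,2]<150)&((H[...,0]<12)|(H[...,0]>172))).astype(np.uint8)
    k=np.zeros_like(m);cv2.circle(k,tuple(map(int,u)),r,1,-1); m=cv2.morphologyEx(m*k,cv2.MORPH_OPEN,np.ones((3,3),np.uint8))
    n,L,st,ce=cv2.connectedComponentsWithStats(m)
    j=1+np.argmin(np.linalg.norm(ce[1:]-u,axis=1)); 
    return ce[j],st[j]
G=at(TH1,.141,.2); f2=cv2.imread("pics/w2.png")
us=[]
for n,f,c in[("w2",f2,c2),("w3",f3,c3),("top",ft,ct),("w0",cv2.imread("pics/w0.png"),S[0]),("w1",cv2.imread("pics/w1.png"),S[1]),("top0",cv2.imread("pics/top0.png"),ct)]:
    g=G if n in("w2","w3","top") else at(TH0,.141,.2)
    u,st=knob(f,c,g,25 if n[0]=="w" else 12); us.append(u); print(n,u.round(1),st,atz(c,u,.141).round(4))
print(tri([c2,c3],us[:2]))
print(robot.observe()["time"])
a=f3[60:240,250:450]; cv2.imwrite("pics/w3x.png",cv2.resize(a,(666,600),interpolation=cv2.INTER_CUBIC))
E
```

```text
w2 [247.1 147.2] [236 136  23  23 429] [ 0.5039 -0.2914  0.141 ]
w3 [374.4 147.4] [362 136  26  24 486] [ 0.5035 -0.2889  0.141 ]Traceback (most recent call last):
  File "<stdin>", line 18, in <module>
  File "<stdin>", line 12, in knob
    return _wrapfunc(a, 'argmin', axis=axis, out=out, **kwds)
    return bound(*args, **kwds)
ValueError: attempt to get argmin of an empty sequence
```

Knob at about (0.5037, -0.291), against a disc centre of about (0.503, -0.2914) over all views. They agree within about 1 mm, so I'll press here.

```bash
python3 - <<'E'
from h import *
robot.set_gripper(0.0)
X=[.5035,-.2908]
robot.move_pose(X+[.26],rot(TH1)); robot.pause(.2)
print("early",robot.line_to(X+[.222],vel=.06,guard=3))
hit=robot.line_to(X+[.186],vel=.02,guard=22)
o=robot.observe(); print(hit,"tip z",o["tool_pos"][2]-robot.tip_reach,o["tool_pos"],o["ft_force"])
robot.pause(.4); o=robot.observe(); print("tip z",o["tool_pos"][2]-robot.tip_reach,o["ft_force"])
robot.line_to(X+[.26],vel=.06)
robot.pause(.3); print(robot.observe()["ft_force"],robot.observe()["time"])
E
```

```text
early False
True tip z 0.12340987483884353 [ 0.50375771 -0.29151288  0.19600987] [-2.06828699 -0.79218774  8.60093861]
tip z 0.12337491627617131 [-1.17591115 -0.62003236  9.7800043 ]
[ 0.23894696 -1.14425429  0.21958709] 25.0
```

The tip reached 0.1234 with only about 9.8 N held, which is marginal for the stop. I'll press again at the same spot, slower and firmer, to be sure.

```bash
python3 - <<'E'
from h import *
X=[.5037,-.2910]
robot.line_to(X+[.217],vel=.06)
robot.line_to(X+[.1975],vel=.03)
for z in (.1965,.196,.1955,.195,.1945,.194):
    robot.line_to(X+[z],vel=.01); robot.pause(.15); o=robot.observe(); print(z,(o["tool_pos"][2]-robot.tip_reach).round(5),o["ft_force"].round(1))
    if o["ft_force"][2]>22: break
robot.line_to(X+[.26],vel=.06); print(robot.observe()["time"])
E
```

```text
0.1965 0.12461 [-0.1 -0.4  8.2]
0.196 0.12411 [-0.4 -0.3  7.4]
0.1955 0.12362 [-0.5  0.3  7.6]
0.195 0.12316 [-0.2  0.   8. ]
0.1945 0.12296 [-1.2  0.8 11. ]
0.194 0.12299 [-1.9  0.7 12.4]
30.3167
```

The stop is clear: the tip stays at 0.123 while the force rises. Now I'll swing the arm home.

```bash
python3 - <<'E'
from h import *
robot.move_pose(at(TH1,.275),rot(TH1)); robot.set_gripper(.038)
print("hit",robot.line_to(at(TH1,.185),vel=.08,guard=6))
print(swing(TH1,TH0+1,guard=15))
g=swing(TH0+1,TH0-6,n=4,vel=.03,guard=7); robot.pause(.3)
o=robot.observe(); p=o["tool_pos"][:2]-PV; print(g,np.degrees(np.arctan2(p[1],p[0])),o["ft_force"])
t=np.degrees(np.arctan2(p[1],p[0]))
robot.line_to(at(t+1.9,.185),vel=.03); robot.line_to(at(t+1.9,.275),vel=.1)
robot.move_pose([.48,-.14,.42],[180,0,0]); robot.pause(.3)
f=robot.grab_frame("wrist"); cv2.imwrite("pics/w4.png",f); cv2.imwrite("pics/w4x.png",cv2.resize(f,(800,600),interpolation=cv2.INTER_CUBIC))
print(robot.observe()["time"])
E
```

```text
hit False
False
False 133.20912623922396 [-0.17054051  0.18527161 -0.12812215]
41.7917
```

View pics/w4x.png

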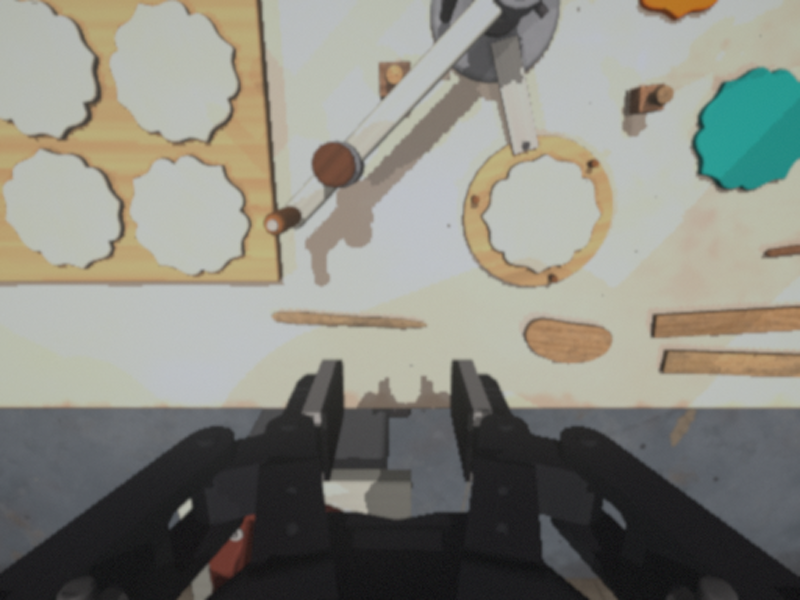

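The disc is still in its pegs and the bystanders are in place. The handle, now at (273,225), has passed its first position (290,238) and met no stop, so the arm didn't start at home. I'll push on clockwise until the stop is felt.

```bash
python3 - <<'E'
from h import *
t=135.5
robot.move_pose(at(t,.275),rot(t))
print("hit",robot.line_to(at(t,.185),vel=.08,guard=6))
g=False
while not g and t>95 and robot.observe()["time"]<58:
    g=swing(t,t-4,n=1,vel=.06,guard=8); t-=4
robot.pause(.3); o=robot.observe(); p=o["tool_pos"][:2]-PV; t=np.degrees(np.arctan2(p[1],p[0])); print(g,t,o["ft_force"],o["time"])
E
```

```text
hit False
True 115.97595930539696 [-4.35369294 -2.63087868  4.31388515] 47.375
```

```bash
python3 - <<'E'
from h import *
t=115.98
g=swing(t,t-1.5,n=1,vel=.02,guard=10); robot.pause(.3)
o=robot.observe(); p=o["tool_pos"][:2]-PV; t=np.degrees(np.arctan2(p[1],p[0])); print(g,t,o["ft_force"],o["time"])
robot.line_to(at(t+1.8,.185),vel=.03); robot.line_to(at(t+1.8,.275),vel=.1)
robot.move_pose([.52,-.14,.42],[180,0,0]); robot.pause(.3)
f=robot.grab_frame("wrist"); cv2.imwrite("pics/w5.png",f); cv2.imwrite("pics/w5x.png",cv2.resize(f,(800,600),interpolation=cv2.INTER_CUBIC))
print(robot.observe()["time"])
E
```

```text
True 116.01502009072487 [ 0.62593024 -0.40133684  0.25438567] 47.8833
51.2417
```

View pics/w5x.png

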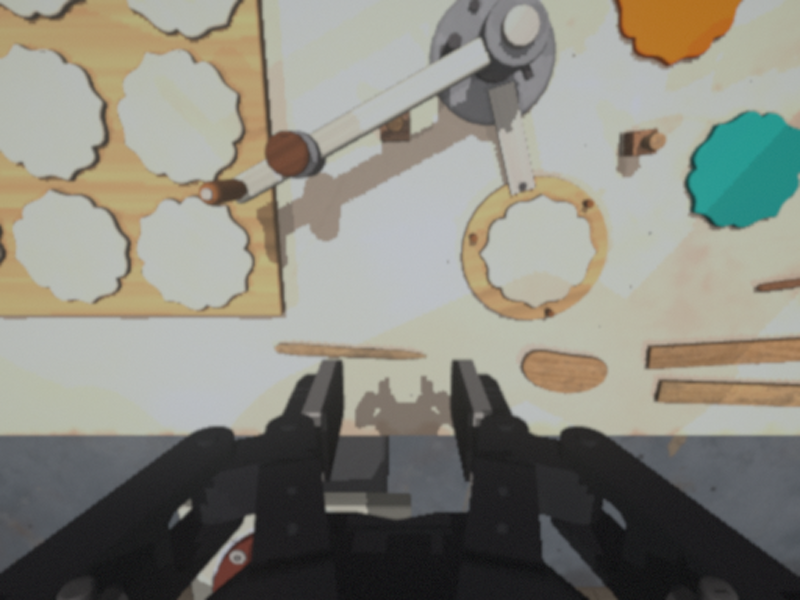

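The foot shows the arm right beside a dark post near (450,42). I'll do one short firm push to confirm the stop before handing in.

```bash
python3 - <<'E'
from h import *
t=117.8
robot.move_pose(at(t,.275),rot(t)); robot.line_to(at(t,.185),vel=.12,guard=6)
robot.line_to(at(116.4,.185),vel=.03,rotation=rot(116.4))
for t in np.arange(116.,112.4,-.4):
    robot.line_to(at(t,.185),vel=.03,rotation=rot(t)); robot.pause(.12)
    o=robot.observe(); r=np.radians(t); F=o["ft_force"]; p=o["tool_pos"][:2]-PV
    ft=F@[-np.sin(r),np.cos(r),0]; print(round(t,1),np.degrees(np.arctan2(p[1],p[0])).round(2),ft.round(1),F.round(1))
    if ft>9: break
print(robot.observe()["time"])
E
```

```text
116.0 116.02 1.8 [-1.8 -0.5  2.2]
115.6 115.93 11.9 [-10.5  -5.6   6.4]
54.8
```

```bash
python3 - <<'E'
from h import *
robot.line_to(at(117.9,.185),vel=.03); robot.line_to(at(117.9,.275),vel=.12)
robot.move_pose([.48,-.14,.40],[180,0,0]); robot.pause(.3)
print(robot.observe()["time"]); print(robot.job_done())
E
```

```text
58.0083
the job is handed in; nothing more can be done
None
```

The disc is marked within about 1 mm of its middle by camera. I pressed the plunger twice there, because the first press may not have reached the stop. The arm is back firmly against its home stop, the disc still sat in its pegs with nothing else moved in the last picture, and I handed the job in at 58 s.

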